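# Emergency stop check on a two-hand press station

### The job

Do the start-of-shift check of the emergency stop on the press's control station. Push the red mushroom button in until it latches and take your hand off it so that it stays in by itself; then push its lobes round clockwise with a fingertip, without gripping or forcing it, until it springs out again; last, with the stop out, press the blue reset button fully in and let it come back. Leave the two shrouded black start buttons unpressed and everything that lies about where it is.

Things in the scene. Friction and masses are not known exactly. Their poses are not given: they have to be found in the camera images.
- station: grey two-hand control station, bolted down, 130 (its x) x 360 (its y) x 60 mm; origin under its centre on the table, z up. Its flat panel is 60 mm above the origin. On the panel: the stop and the reset at y = +50 and -50 mm (x = 0), either way round; start buttons in yellow shroud rings (68 mm across, 30 mm high) at y = +140 and -140 mm; two lamps, 11 mm high, at x = +47, y = +85 and -85 mm
- stop_base: fixed part of the stop: yellow disc 84 mm across and 3 mm high on the panel, with a black collar 33 mm across and 10 mm high in its middle; it carries the red head. Origin on the stop's axis at panel height (60 mm above the table), z up; may be mounted at any yaw
- stop_top (a point): centre of the top of the red head, moves and turns with it; z up. Three-lobed dome 26 mm high, highest at the centre; rounded lobes (14.5 mm radius) reach 32 mm from the axis at 0 (the point's x axis), 120 and 240 degrees; hollows between them at 60, 180, 300 degrees come in to 21 mm. Upright flanks 10 to 26 mm below this point. Out: top 46 mm, underside 20 mm above the panel. White arrows: clockwise
- stop_press (a joint): how far the red head is pushed in, m: 0 out, stops at 0.0095. A spring of 6 to 9 N pushes it out; about 10 N takes it past a latch that snaps in near 0.0075, so push right to the stop. Let go, the head stays in at about 0.007
- stop_twist (a joint): how far the head is turned clockwise seen from above, rad: 0 at rest, stops at 0.85. A spring of 0.03 to 0.1 N m turns it back to 0. With the head latched in, turning it 0.4 to 0.6 frees the latch and it springs out; the head then turns back to 0 when let go. Turning it while it is out does nothing
- reset_top (a point): centre of the top of the blue push button, 29 mm across, standing 22 mm above the panel in a round steel bezel 45 mm across and 12 mm high
- reset (a joint): how far the blue reset button is pushed in, m: 0 out, stops at 0.006; spring of up to 5 N, does not latch
- palm_left (a joint): how far the black start button at the station's +y end is pushed in, m: 0 out; top 22 mm above the panel, inside its shroud
- palm_right (a joint): the same for the black start button at the station's -y end
- bush_brass: loose brass bush, 28 mm across and 22 mm high, standing on the panel about 45 mm behind the middle of the x = 0 line; origin under its centre
- punch_a: loose steel punch, 22 mm across, 54 mm high, standing on the table to the right of the station; origin under its centre
- collar_black: loose black collar, 43 mm across, 19 mm high, on the table to the right of the station; origin under its centre
- bush_steel: loose steel bush, 36 mm across, 16 mm high, on the table behind the station, beside the stack of paper; origin under its centre
- tweezers: loose steel tweezers, 11 x 117 x 9 mm, lying on the table behind the drawer unit, left of and behind the station; origin under the centre
- file_flat: loose flat file with wooden handle, 24 x 240 x 29 mm, lying at the table's front edge on the left; origin under its centre

How it is judged:
By the outcome, as a careful person would: the job done as asked, in the order asked, and still so for the second after the job is handed in, with the robot touching nothing.
It also fails if it takes over 56 s, if anything falls off the work surface, if the arm or the gripper's body presses on something with over 40 N, if the wrist force passes 120 N, or if a joint passes its speed limit or range.

### The arm

A 6-joint arm with a two-finger parallel gripper is mounted at the origin on a cart in front of the work surface, level with it; the furniture and walls round the work are solid. World frame = base frame: x ahead of the robot, y to its left, z up, the work surface at z = 0. Lengths are in m, angles in rad, forces in N, time in s.
With the tool pointing down it reaches from about 0.225 to 0.875 m from the base axis. Payload 3.4 kg.
Tool frame: the origin (TCP) lies between the finger pads; the fingertips stand 25 mm ahead of it and the grasp point (between the pads) lies 6 mm ahead of it; z points along the fingers, y is the line along which they close (so a half turn about z gives the same grasp; the last joint's range is limited). The gripper opens to 85 mm and grips with 20 to 120 N. Pads are 22 mm wide; open, the fingers measure 114 mm over their backs; the gripper's body (76 mm by 85 mm) begins 54 mm behind the grasp point. The pads swing forward as they close: fully open they stand 13 mm farther back than shut.
Start: joints at [-1.435, 0.276, 1.505, -0, 1.361, -0.121], TCP at [0.146, -0.556, 0.256] pointing down, gripper open.
Joint ranges: [-2.89, 2.89], [-0.75, 2.08], [0.22, 2.7], [-1.18, 4.32], [0.11, 2.71], [-2.7, 2.7]. Speed limits (rad/s): [2.57, 2.57, 3.14, 3.14, 3.14, 3.14].

### API

Orientations are given as a unit quaternion [w, x, y, z].
In Python, from rig import manip, cams, ticket gives the robot as it stands.
- The arm moves only by the tool step_arm, never from a script. Its argument "increments" is a list of rows, each an object with "dp": the shift along the world's x, y, z each as a share of 0.2 m, from -1 to 1, a list of three; "yaw": the turn about the world's z as a share of 0.15 rad, from -1 to 1; "grip": the opening, from 0 (shut) to 1 (fully open). In form: [{"dp": [tx, ty, tz], "yaw": yaw, "grip": grip}, ...]. A call has 1 to 5 rows; each row shifts and turns the commanded pose from where the row before left it; what a row does not reach is not made up. A row lasts 1/8 s, in which the tool goes at most 62.5 mm and 10.7 degrees, less where a joint would pass 70% of its speed; a pose out of reach is approached as far as the arm can. A call with a number of a shift or a turn outside -1 to 1 is refused whole. A call with a gripper value outside its range is refused whole. The fingers move at their own pace and stop on an object; "squeeze" is the grip in N (left out, the last holds). Time passes only in rows, so rows that do not move let the fingers close. It gives the time, the measured TCP pose, the force, the opening and the grip force at its end, in the units of the state.
- manip.get_state(): the state, without advancing time (a new reading comes with each control period).
- cams.get_image(name): name is "scene" or "top" or "wrist"; returns the picture (400x640x3 uint8, blue, green, red); there is no depth.
- cams.get_calibration(name): a dict with "fx", "fy", "cx", "cy" (pixels), "extrinsics" (4x4, takes a point from camera to world coordinates). Camera axes: x right, y up, looking along -z (the intrinsics and any distortion apply to the point x, -y, -z); pixel columns grow to the right and rows downward; lengths in m; the calibration is good to about 2 mm. A picture is of the moment at which its call begins: read the wrist's pose just before it. get_calibration takes no time and is no camera call; for the wrist camera it gives the pose at the moment of the call.
- ticket.sign_off(): hands the job in; it is judged then, once.
The state is a dict: "clock": time; "qpos": joint angles; "qd": joint speeds; "effort": joint torques, N m; "position": TCP position; "ee_rot": TCP orientation; "contact_force": force on the tool from outside, world axes, zero at the start; "moment": the same for the moment, N m; "width": finger opening in m; "gripper_force": force on a finger pad.
Only numpy, scipy, OpenCV 4.12 (cv2) and the standard library are available. Lean on these libraries where they do the work, as an engineer would, in place of code of your own. Each camera call takes 0.05 s, during which the arm holds its last target. There are 200 camera calls.

## Working session

There is one attempt and no reset: what is moved stays moved. The work goes in short steps, Python scripts to look and compute and a tool call to move; the robot and the scene stay as the last step left them, time stands still between calls to the robot, and variables do not carry over. Pictures are saved under pics/ and viewed, at most 10 in all, crops included, and the job is handed in when it is done.

Besides the shell and the picture viewer there is one more tool, called as name(argument=value, ...) on one line, values as JSON. step_arm: Moves the arm, as the interface text tells. Shift numbers are shares of 0.2 m and turn numbers shares of 0.15 rad, none past 1 either way. Its arguments: {"type":"object","properties":{"increments":{"type":"array"},"squeeze":{"type":"number"}},"required":["increments"]}

```bash
mkdir -p pics
cat > h.py <<'E'
import numpy as np, cv2
from rig import manip, cams, ticket
def snap(n,f,crop=None,s=1):
    im=cams.get_image(n)
    np.save('pics/'+f+'.npy',im)
    if crop: x0,y0,x1,y1=crop; im=im[y0:y1,x0:x1]
    cv2.imwrite('pics/'+f+'.png',cv2.resize(im,None,fx=s,fy=s,interpolation=cv2.INTER_CUBIC))
def ray(c,u,v):
    E=np.array(c['extrinsics']); d=np.array([(u-c['cx'])/c['fx'],-(v-c['cy'])/c['fy'],-1])
    return E[:3,3],E[:3,:3]@d
def at(c,u,v,z):
    o,d=ray(c,u,v); return o+d*(z-o[2])/d[2]
def proj(c,p):
    E=np.array(c['extrinsics']); q=E[:3,:3].T@(np.array(p)-E[:3,3])
    return c['cx']+c['fx']*q[0]/-q[2], c['cy']-c['fy']*q[1]/-q[2]
E
python3 - <<'E'
from h import *
snap('top','top0',s=1.25); snap('scene','sc0',s=1.25)
for n in('top','scene'):
    c=cams.get_calibration(n); print({k:np.round(v,3).tolist() for k,v in c.items()})
print(manip.get_state())
E
```

```text
{'fx': 471.212, 'fy': 471.212, 'cx': 315.78, 'cy': 198.59, 'extrinsics': [[-0.002, 0.996, -0.094, 0.45], [-1.0, -0.003, -0.006, -0.247], [-0.006, 0.094, 0.996, 1.233], [0.0, 0.0, 0.0, 1.0]]}
{'fx': 428.473, 'fy': 428.473, 'cx': 310.299, 'cy': 201.62, 'extrinsics': [[0.433, 0.378, -0.818, -0.346], [-0.901, 0.162, -0.402, -0.671], [-0.019, 0.912, 0.411, 0.557], [0.0, 0.0, 0.0, 1.0]]}
{'clock': 0.1, 'qpos': array([-1.43494019e+00,  2.76494650e-01,  1.50600802e+00, -2.04428090e-05,
        1.36070198e+00, -1.21024481e-01]), 'qd': array([ 0.00027279, -0.00069536, -0.0019394 ,  0.00134577, -0.00130317,
       -0.00160597]), 'effort': array([ 1.23607380e-03, -4.17699766e+01, -2.46406156e+01, -3.01962755e-04,
        5.71888435e-03,  8.66695302e-06]), 'position': array([ 0.14600232, -0.55570418,  0.25554675]), 'ee_rot': array([-8.05902710e-04,  9.91762280e-01,  1.28089538e-01, -1.59717488e-05]), 'contact_force': array([0.15154531, 1.27967176, 0.3619737 ]), 'moment': array([0.06569375, 0.02580885, 0.01453742]), 'gripper_force': 0.0, 'width': 0.0853439787244808}
```

View pics/top0.png

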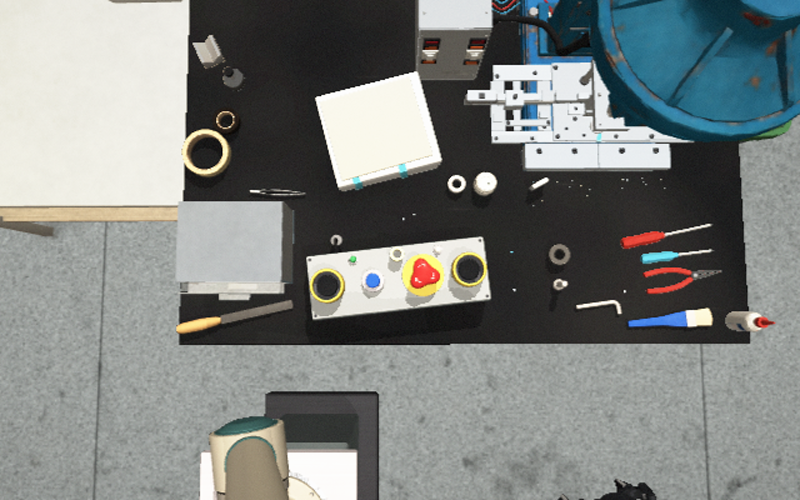

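View pics/sc0.png

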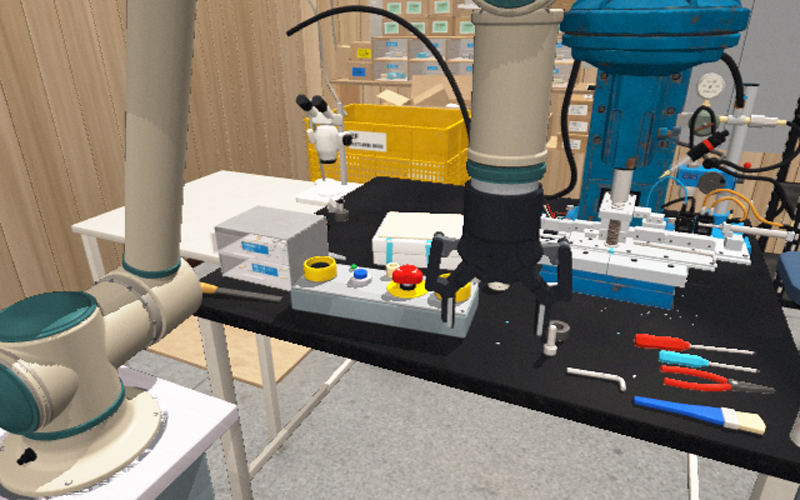

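The top view shows the station with the blue reset at about (372,281) and the red stop at about (423,273). The start shrouds are at (326,286) and (470,269). The lamps are on the far side, so station +x points away from the robot and the stop is at y = -50.

Run:
```python
from h import *
c=cams.get_calibration('top'); im=np.load('pics/top0.npy')
hsv=cv2.cvtColor(im,cv2.COLOR_BGR2HSV)
roi=np.zeros(im.shape[:2],bool); roi[185:260,240:400]=1
def cen(m):
    v,u=np.nonzero(m&roi); return u.mean(),v.mean(),len(u)
H,S,V=hsv[...,0],hsv[...,1],hsv[...,2]
r=cen(((H<8)|(H>172))&(S>150)&(V>80)); b=cen((H>100)&(H<125)&(S>120)&(V>80))
y=(H>20)&(H<35)&(S>120)&(V>80)
yl=y.copy(); yl[:,:290]=y[:,:290]; yl[:,290:]=0
yr=y.copy(); yr[:,:358]=0
print(r,b)
for n,q,z in(('red',r,.1),('blue',b,.082),('ringL',cen(yl),.08),('ringR',cen(yr),.08)):
    print(n,q,at(c,q[0],q[1],z).round(4))
for n,u,v in (('c1',307,258),('c2',484,237),('c3',491,298),('c4',316,319)): print(n,at(c,u/1.25,v/1.25,.06).round(3))
cv2.imwrite('pics/crop1.png',cv2.resize(im[180:265,240:400],None,fx=5,fy=5,interpolation=cv2.INTER_CUBIC))
```

```text
(np.float64(338.54711246200606), np.float64(219.10942249240122), 329) (np.float64(297.97872340425533), np.float64(223.98936170212767), 94)
red (np.float64(338.54711246200606), np.float64(219.10942249240122), 329) [ 0.5066 -0.2946  0.1   ]
blue (np.float64(297.97872340425533), np.float64(223.98936170212767), 94) [ 0.4958 -0.1962  0.082 ]
ringL (np.float64(262.42512077294685), np.float64(228.7536231884058), 207) [ 0.4845 -0.1092  0.08  ]
ringR (np.float64(373.7135416666667), np.float64(215.71875), 192) [ 0.5156 -0.3815  0.08  ]
c1 [ 0.541 -0.064  0.06 ]
c2 [ 0.582 -0.418  0.06 ]
c3 [ 0.46 -0.43  0.06]
c4 [ 0.42  -0.084  0.06 ]
```

View pics/crop1.png

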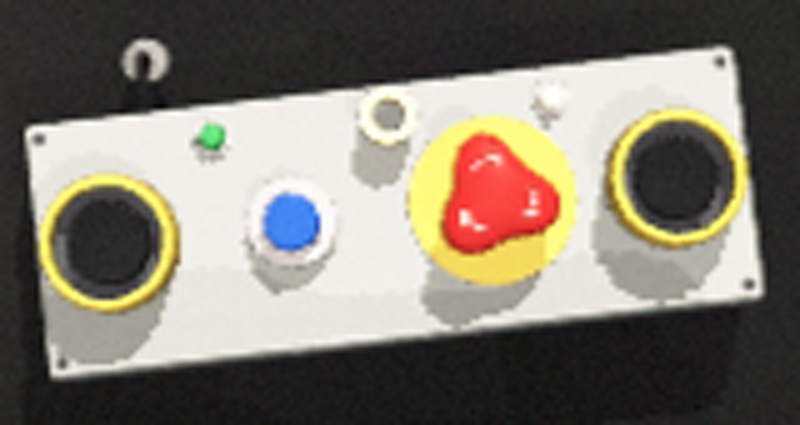

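The enlarged crop has the red head centred near (497,197). Its lobes point to (480,150), (545,205) and (465,240), which are at about 20°, 140° and 260° in world. The bush is at (388,115). The ring midpoint and yaw agree with the stop at about (0.506,-0.295). I'll shut the fingers and move above the stop, turning so that the finger sides suit the twist.

step_arm(increments=[{"dp": [0.225, 0.163, 0], "yaw": 0.22, "grip": 0}, {"dp": [0.225, 0.163, 0], "yaw": 0.22, "grip": 0}, {"dp": [0.225, 0.163, 0], "yaw": 0.22, "grip": 0}, {"dp": [0.225, 0.163, 0], "yaw": 0.22, "grip": 0}, {"dp": [0.225, 0.163, 0], "yaw": 0.22, "grip": 0}], squeeze=20)

```text
clock: 0.72
position: [0.3722, -0.3918, 0.256]
ee_rot: [-0.0, 0.978, 0.21, -0.0]
contact_force: [-0.0, -0.5, 0.8]
width: -0.0002
gripper_force: 0.0
```

step_arm(increments=[{"dp": [0.225, 0.163, 0], "yaw": 0.22, "grip": 0}, {"dp": [0.225, 0.163, -0.1], "yaw": 0.22, "grip": 0}, {"dp": [0.225, 0.163, -0.1], "yaw": 0.22, "grip": 0}, {"dp": [0, 0, 0], "yaw": 0, "grip": 0}, {"dp": [0, 0, 0], "yaw": 0, "grip": 0}])

```text
clock: 1.35
position: [0.5057, -0.2954, 0.216]
ee_rot: [-0.0, 0.966, 0.258, -0.001]
contact_force: [0.3, -0.1, 0.0]
width: 0.0001
gripper_force: 0.0
```

Run:
```python
from h import *
s=manip.get_state(); print(s['position'],s['ee_rot'],s['contact_force'],s['width'],s['clock'])
c=cams.get_calibration('wrist'); print({k:np.round(v,3).tolist() for k,v in c.items()})
for p in((.506,-.295,.106),(.494,-.1957,.082),(*s['position'][:2],s['position'][2]-.025)): print(proj(c,p))
snap('wrist','w1'); snap('scene','s1',crop=(200,130,440,290),s=3)
```

```text
[ 0.50570163 -0.29536015  0.21595764] [-1.20282756e-04  9.66194953e-01  2.57811627e-01 -6.81120281e-04] [ 0.27848874 -0.06012521  0.03271375] 7.16126328283552e-05 1.35
{'fx': 311.724, 'fy': 311.724, 'cx': 317.938, 'cy': 199.359, 'extrinsics': [[0.498, 0.826, 0.264, 0.573], [-0.867, 0.474, 0.152, -0.256], [0.001, -0.305, 0.952, 0.333], [0.0, 0.0, 0.0, 1.0]]}
(np.float64(318.72784710764995), np.float64(205.92385858129535))
(np.float64(204.27099195770114), np.float64(150.36110356756038))
(np.float64(319.55721544748474), np.float64(260.7444561093415))
```

View pics/w1.png

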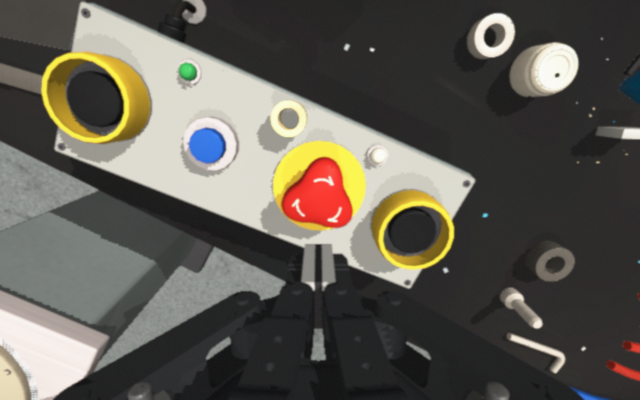

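View pics/s1.png

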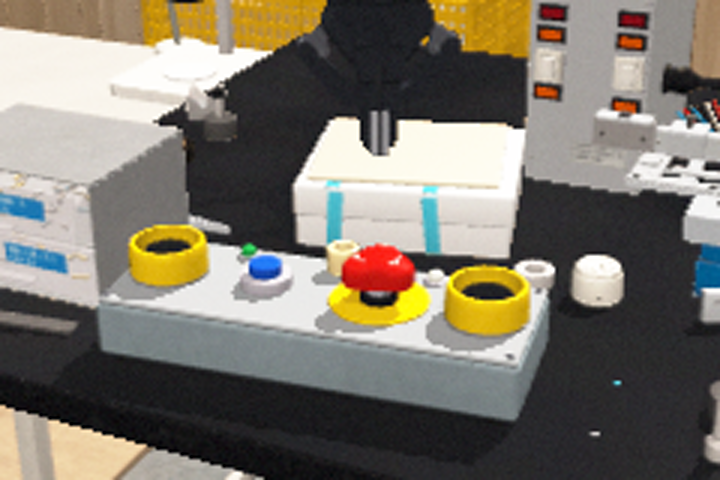

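The wrist picture shows the yellow disc centred near (319,186), the blue cap at (208,146) and the red head at about (319,195). The shut fingertip spans x from 301 to 336, so it is about 17 mm wide. I'll check these against the map.

Run:
```python
from h import *
c=cams.get_calibration('wrist'); im=np.load('pics/w1.npy')
print('disc',at(c,319.5,186,.063),'blue',at(c,208,146,.082))
H,S,V=cv2.split(cv2.cvtColor(im,cv2.COLOR_BGR2HSV))
roi=np.zeros(H.shape,bool); roi[120:250,260:370]=1
m=(((H>18)&(H<36)&(S>120))|(((H<8)|(H>172))&(S>150)))&roi&(V>60)
red=((H<8)|(H>172))&(S>150)&roi; v,u=np.nonzero(red); print('red cen',u.mean(),v.mean(),at(c,u.mean(),v.mean(),.09))
for lab,(u,v) in dict(A=(325,165),B=(344,220),C=(291,213)).items():
    p=at(c,u,v,.09); d=p[:2]-[.506,-.295]; print(lab,p.round(4),np.degrees(np.arctan2(d[1],d[0])).round(1),np.hypot(*d).round(4))
v,u=np.nonzero(m); h=cv2.convexHull(np.c_[u,v].astype(np.int32)); P=np.array([at(c,*q[0],.063)[:2] for q in h]); print('disc hull',cv2.minEnclosingCircle(P.astype(np.float32)))
```

```text
disc [ 0.50965137 -0.2948418   0.063     ] blue [ 0.49851293 -0.19776654  0.082     ]
red cen 318.7255489021956 195.64970059880238 [ 0.50853329 -0.2945418   0.09      ]
A [ 0.5331 -0.2862  0.09  ] 18.0 0.0285
B [ 0.5005 -0.3236  0.09  ] -100.9 0.0291
C [ 0.484 -0.282  0.09 ] 149.4 0.0256
disc hull ((0.5080245733261108, -0.29561758041381836), 0.04244133085012436)
```

step_arm(increments=[{"dp": [0.008, 0, -0.15], "yaw": 0, "grip": 0}, {"dp": [0, 0, -0.15], "yaw": 0, "grip": 0}, {"dp": [0, 0, -0.1], "yaw": 0, "grip": 0}, {"dp": [0, 0, -0.03], "yaw": 0, "grip": 0}, {"dp": [0, 0, 0], "yaw": 0, "grip": 0}])

```text
clock: 2.08
position: [0.5066, -0.2963, 0.1313]
ee_rot: [0.0, 0.966, 0.257, -0.0]
contact_force: [0.5, -0.5, 0.4]
width: -0.0001
gripper_force: 0.0
```

step_arm(increments=[{"dp": [0, 0, -0.015], "yaw": 0, "grip": 0}, {"dp": [0, 0, 0], "yaw": 0, "grip": 0}])

```text
clock: 2.33
position: [0.5076, -0.2966, 0.1295]
ee_rot: [0.001, 0.966, 0.257, 0.0]
contact_force: [-2.9, 0.9, 7.8]
width: 0.0002
gripper_force: 3.9
```

step_arm(increments=[{"dp": [0, 0, -0.02], "yaw": 0, "grip": 0}, {"dp": [0, 0, 0], "yaw": 0, "grip": 0}])

```text
clock: 2.58
position: [0.5078, -0.2964, 0.1248]
ee_rot: [0.001, 0.966, 0.257, 0.001]
contact_force: [0.2, -0.1, -0.0]
width: 0.0002
gripper_force: 0.6
```

step_arm(increments=[{"dp": [0, 0, -0.015], "yaw": 0, "grip": 0}, {"dp": [0, 0, 0], "yaw": 0, "grip": 0}])

```text
clock: 2.82
position: [0.5079, -0.2964, 0.1217]
ee_rot: [0.001, 0.966, 0.257, 0.0]
contact_force: [-1.8, 0.6, 8.5]
width: 0.0003
gripper_force: 3.9
```

step_arm(increments=[{"dp": [0, 0, -0.01], "yaw": 0, "grip": 0}, {"dp": [0, 0, 0], "yaw": 0, "grip": 0}])

```text
clock: 3.08
position: [0.508, -0.2965, 0.1212]
ee_rot: [0.002, 0.966, 0.257, 0.001]
contact_force: [-3.5, 0.1, 14.2]
width: 0.0002
gripper_force: 7.1
```

step_arm(increments=[{"dp": [0, 0, -0.008], "yaw": 0, "grip": 0}, {"dp": [0, 0, 0], "yaw": 0, "grip": 0}])

```text
clock: 3.32
position: [0.5081, -0.2966, 0.1211]
ee_rot: [0.002, 0.966, 0.257, 0.001]
contact_force: [-6.3, 1.6, 21.6]
width: 0.0001
gripper_force: 10.9
```

step_arm(increments=[{"dp": [0, 0, 0.1], "yaw": 0, "grip": 0}, {"dp": [0, 0, 0.1], "yaw": 0, "grip": 0}, {"dp": [-0.12, 0, 0], "yaw": 0, "grip": 0}, {"dp": [-0.12, -0.005, 0], "yaw": 0, "grip": 0}, {"dp": [0, 0, 0], "yaw": 0, "grip": 0}])

```text
clock: 3.95
position: [0.4586, -0.2964, 0.1569]
ee_rot: [-0.0, 0.966, 0.257, 0.0]
contact_force: [0.3, -0.2, 0.8]
width: -0.0001
gripper_force: 0.0
```

Run:
```python
from h import *
s=manip.get_state(); print(s['position'],s['contact_force'])
snap('scene','s2',crop=(290,190,390,260),s=6)
```

```text
[ 0.4585921  -0.29637806  0.15688737] [ 0.34829249 -0.19400952  0.80744295]
```

View pics/s2.png

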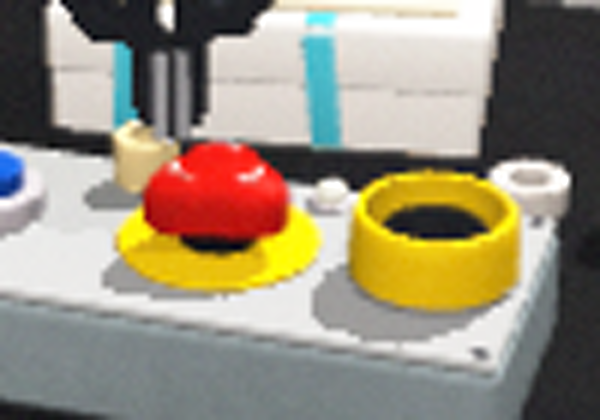

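The crop shows the head at (218,190) sitting low with the collar almost hidden, so it is latched. Next I'll lower the fingertip beside it and approach the lobe.

step_arm(increments=[{"dp": [0, 0, -0.12], "yaw": 0, "grip": 0}, {"dp": [0, 0, -0.12], "yaw": 0, "grip": 0}, {"dp": [0, 0, -0.037], "yaw": 0, "grip": 0}, {"dp": [0.026, 0.015, 0], "yaw": 0, "grip": 0}, {"dp": [0, 0, 0], "yaw": 0, "grip": 0}])

```text
clock: 4.62
position: [0.4662, -0.2937, 0.1022]
ee_rot: [0.001, 0.966, 0.258, 0.001]
contact_force: [0.7, -0.2, 0.1]
width: -0.0001
gripper_force: 0.0
```

step_arm(increments=[{"dp": [0.017, 0.01, 0], "yaw": 0, "grip": 0}, {"dp": [0.017, 0.01, 0], "yaw": 0, "grip": 0}, {"dp": [0, 0, 0], "yaw": 0, "grip": 0}])

```text
clock: 5.0
position: [0.471, -0.2891, 0.1016]
ee_rot: [-0.0, 0.966, 0.258, -0.001]
contact_force: [-3.5, -0.9, 2.0]
width: 0.0
gripper_force: 1.7
```

step_arm(increments=[{"dp": [0.013, 0.0075, 0], "yaw": 0, "grip": 0}, {"dp": [0, 0, 0], "yaw": 0, "grip": 0}])

```text
clock: 5.25
position: [0.4722, -0.287, 0.1012]
ee_rot: [-0.001, 0.966, 0.258, -0.002]
contact_force: [-7.2, 0.2, 3.7]
width: 0.0001
gripper_force: 3.0
```

step_arm(increments=[{"dp": [0.015, 0.003, 0], "yaw": 0, "grip": 0}, {"dp": [0, 0, 0], "yaw": 0, "grip": 0}])

```text
clock: 5.5
position: [0.4733, -0.2853, 0.1008]
ee_rot: [-0.003, 0.966, 0.258, -0.004]
contact_force: [-10.2, 2.4, 5.6]
width: -0.0002
gripper_force: 4.5
```

step_arm(increments=[{"dp": [0.015, 0.003, 0], "yaw": 0, "grip": 0}, {"dp": [0, 0, 0], "yaw": 0, "grip": 0}])

```text
clock: 5.75
position: [0.4746, -0.2833, 0.1003]
ee_rot: [-0.005, 0.966, 0.258, -0.005]
contact_force: [-12.5, 4.4, 6.7]
width: -0.0002
gripper_force: 5.9
```

Run:
```python
from h import *
s=manip.get_state(); print(s['position'],s['contact_force'],s['moment'])
a=cams.get_image('scene')[190:260,290:390]; b=cams.get_image('top')[190:245,310:370]
f=lambda i,s:cv2.resize(i,s,interpolation=cv2.INTER_CUBIC)
cv2.imwrite('pics/s3.png',np.vstack([f(a,(400,280)),f(b,(400,310))]))
```

```text
[ 0.47456696 -0.28331042  0.10031804] [-12.54878067   4.4258897    6.65469023] [0.70288765 2.05223023 0.0361315 ]
```

View pics/s3.png

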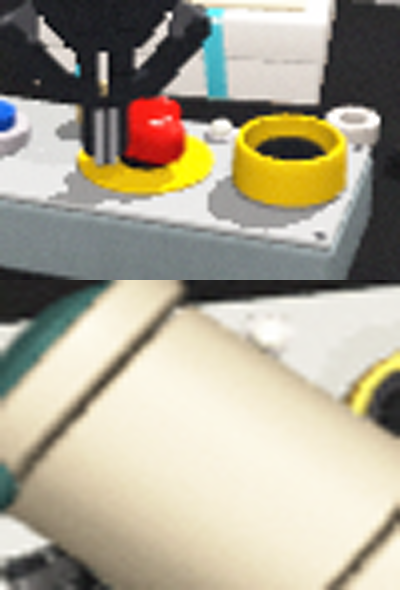

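The fingertip met lobe C near its tip, at (165,125) in the crop, and is slipping outward. The head is still latched and hardly turned. I'll back off and come in deeper in the hollow, then push mainly +y.

step_arm(increments=[{"dp": [-0.1, 0, 0], "yaw": 0, "grip": 0}, {"dp": [0, -0.09, 0], "yaw": 0, "grip": 0}, {"dp": [0.07, 0, 0], "yaw": 0, "grip": 0}, {"dp": [0.015, 0, 0], "yaw": 0, "grip": 0}, {"dp": [0, 0, 0], "yaw": 0, "grip": 0}])

```text
clock: 6.48
position: [0.478, -0.3058, 0.1015]
ee_rot: [0.001, 0.966, 0.258, -0.0]
contact_force: [-2.4, -2.9, 0.5]
width: 0.0001
gripper_force: 1.6
```

step_arm(increments=[{"dp": [0.01, 0, 0], "yaw": 0, "grip": 0}, {"dp": [0, 0, 0], "yaw": 0, "grip": 0}])

```text
clock: 6.72
position: [0.4781, -0.3056, 0.1014]
ee_rot: [0.001, 0.966, 0.258, -0.002]
contact_force: [-5.2, -3.6, 3.3]
width: 0.0001
gripper_force: 3.7
```

step_arm(increments=[{"dp": [-0.008, 0.02, 0], "yaw": 0, "grip": 0}, {"dp": [-0.002, 0.02, 0], "yaw": 0, "grip": 0}, {"dp": [0, 0, 0], "yaw": 0, "grip": 0}])

```text
clock: 7.1
position: [0.4751, -0.2968, 0.1011]
ee_rot: [-0.0, 0.966, 0.258, -0.002]
contact_force: [-7.2, -3.9, 2.5]
width: -0.0
gripper_force: 4.0
```

step_arm(increments=[{"dp": [0, 0.015, 0], "yaw": 0, "grip": 0}, {"dp": [0, 0.015, 0], "yaw": 0, "grip": 0}, {"dp": [0, 0, 0], "yaw": 0, "grip": 0}])

```text
clock: 7.48
position: [0.4756, -0.29, 0.1009]
ee_rot: [-0.001, 0.966, 0.258, -0.002]
contact_force: [-5.3, -3.3, 0.2]
width: -0.0003
gripper_force: 2.5
```

step_arm(increments=[{"dp": [0.006, 0.015, 0], "yaw": 0, "grip": 0}, {"dp": [0.008, 0.012, 0], "yaw": 0, "grip": 0}, {"dp": [0, 0, 0], "yaw": 0, "grip": 0}])

```text
clock: 7.85
position: [0.4762, -0.2841, 0.1008]
ee_rot: [-0.002, 0.966, 0.258, -0.004]
contact_force: [-9.9, -2.4, 4.4]
width: 0.0001
gripper_force: 4.9
```

Run:
```python
from h import *
s=manip.get_state(); print(s['position'],s['contact_force'],s['moment'])
a=cams.get_image('scene')[190:260,290:390]; np.save('pics/s4.npy',a)
cv2.imwrite('pics/s4.png',cv2.resize(a,(600,420),interpolation=cv2.INTER_CUBIC))
```

```text
[ 0.47620584 -0.28414389  0.10076986] [-9.87197608 -2.40711594  4.39685191] [-0.31545288  1.59470409 -0.09594505]
```

View pics/s4.png

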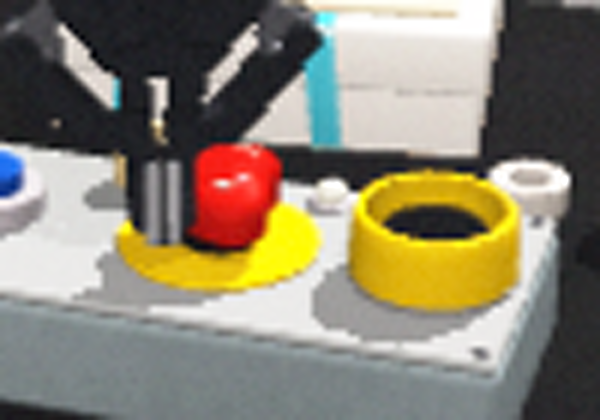

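The crop shows the lobes turned, with the head's top still at row 143 as when latched, so it needs more turn. I'll now push mainly +x along the arc.

step_arm(increments=[{"dp": [0.015, -0.005, 0], "yaw": 0, "grip": 0}, {"dp": [0.01, -0.003, 0], "yaw": 0, "grip": 0}, {"dp": [0, 0, 0], "yaw": 0, "grip": 0}])

```text
clock: 8.28
position: [0.477, -0.2844, 0.0999]
ee_rot: [-0.005, 0.966, 0.259, -0.008]
contact_force: [-17.9, -1.5, 6.8]
width: 0.0001
gripper_force: 9.0
```

step_arm(increments=[{"dp": [0.01, 0, 0], "yaw": 0, "grip": 0}, {"dp": [0, 0, 0], "yaw": 0, "grip": 0}])

```text
clock: 8.52
position: [0.4774, -0.2835, 0.0994]
ee_rot: [-0.006, 0.966, 0.259, -0.009]
contact_force: [-20.6, -1.2, 7.4]
width: -0.0001
gripper_force: 10.2
```

Run:
```python
from h import *
def toprow(a):
    h=cv2.cvtColor(a,cv2.COLOR_BGR2HSV); m=((h[...,0]<8)|(h[...,0]>172))&(h[...,1]>150)&(h[...,2]>80)
    v,u=np.nonzero(m); return v.min(),v.max(),u.min(),u.max(),len(u)
cr=lambda i:i[190:260,290:390]
print(toprow(cr(np.load('pics/sc0.npy'))),toprow(cr(np.load('pics/s1.npy'))),toprow(cr(np.load('pics/s2.npy'))),toprow(np.load('pics/s4.npy')),toprow(cr(cams.get_image('scene'))))
```

```text
(np.int64(22), np.int64(36), np.int64(24), np.int64(48), 293) (np.int64(22), np.int64(36), np.int64(24), np.int64(48), 292) (np.int64(24), np.int64(39), np.int64(24), np.int64(47), 297) (np.int64(24), np.int64(40), np.int64(31), np.int64(46), 203) (np.int64(25), np.int64(41), np.int64(31), np.int64(46), 209)
```

Fx is 20 N and Fz is about 7 N, roughly the head's spring force, so friction may be holding a freed head down. I'll ease off and check.

step_arm(increments=[{"dp": [-0.02, 0.004, 0], "yaw": 0, "grip": 0}, {"dp": [-0.015, 0.004, 0], "yaw": 0, "grip": 0}])

```text
clock: 8.82
position: [0.476, -0.2841, 0.1008]
ee_rot: [-0.002, 0.966, 0.258, -0.004]
contact_force: [-7.8, -3.4, 3.1]
width: -0.0
gripper_force: 3.6
```

step_arm(increments=[{"dp": [-0.03, 0, 0], "yaw": 0, "grip": 0}, {"dp": [-0.1, 0, 0], "yaw": 0, "grip": 0}, {"dp": [0, 0, 0], "yaw": 0, "grip": 0}])

```text
clock: 9.2
position: [0.4526, -0.2843, 0.1011]
ee_rot: [-0.001, 0.966, 0.257, -0.0]
contact_force: [-0.8, 0.3, -0.8]
width: 0.0
gripper_force: 0.0
```

Run:
```python
from h import *
def toprow(a):
    h=cv2.cvtColor(a,cv2.COLOR_BGR2HSV); m=((h[...,0]<8)|(h[...,0]>172))&(h[...,1]>150)&(h[...,2]>80)
    v,u=np.nonzero(m); return v.min(),v.max(),u.min(),u.max(),len(u)
a=cams.get_image('scene')[190:260,290:390]
print(toprow(a)); s=manip.get_state(); print(s['position'],s['contact_force'])
snap('wrist','w2',crop=(220,100,420,260),s=4)
```

```text
(np.int64(22), np.int64(36), np.int64(28), np.int64(48), 208)
[ 0.45359317 -0.28481639  0.10131372] [ 0.01633106 -0.78513967 -0.09146392]
```

View pics/w2.png

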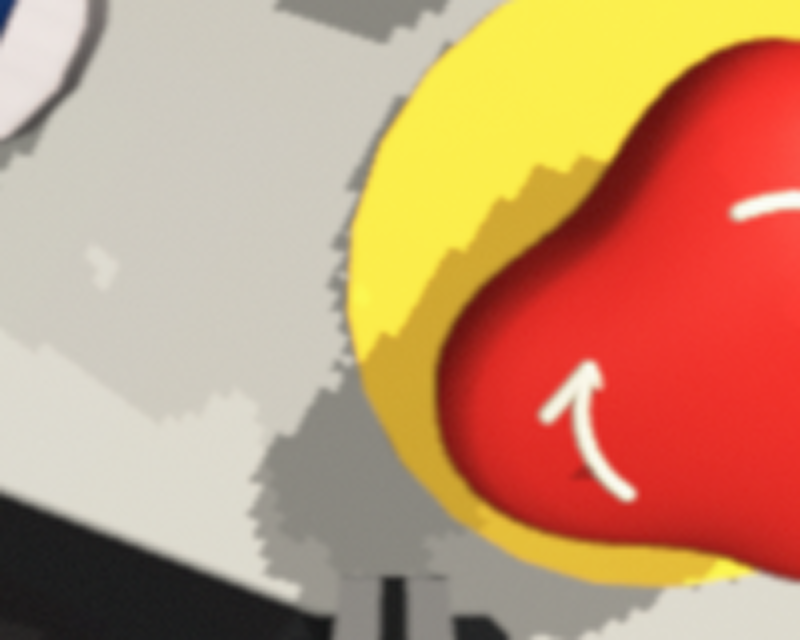

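The head rows (22-36) match the initial "out" state, and the crop shows the head raised with lobe C back at rest around (450,400). On to the reset.

step_arm(increments=[{"dp": [0, 0, 0.2], "yaw": 0, "grip": 0}, {"dp": [0.1, 0.2, 0.05], "yaw": 0, "grip": 0}, {"dp": [0.117, 0.241, 0], "yaw": 0, "grip": 0}, {"dp": [0, 0, -0.1], "yaw": 0, "grip": 0}, {"dp": [0, 0, -0.08], "yaw": 0, "grip": 0}])

```text
clock: 9.93
position: [0.4986, -0.196, 0.1151]
ee_rot: [0.0, 0.966, 0.258, 0.001]
contact_force: [-0.4, -0.0, -0.0]
width: 0.0001
gripper_force: 0.0
```

step_arm(increments=[{"dp": [0, 0, -0.02], "yaw": 0, "grip": 0}, {"dp": [0, 0, 0], "yaw": 0, "grip": 0}])

```text
clock: 10.18
position: [0.4978, -0.1972, 0.1114]
ee_rot: [0.0, 0.966, 0.257, 0.0]
contact_force: [-1.1, 0.1, 0.7]
width: 0.0002
gripper_force: 0.0
```

step_arm(increments=[{"dp": [0, 0, -0.025], "yaw": 0, "grip": 0}, {"dp": [0, 0, -0.01], "yaw": 0, "grip": 0}, {"dp": [0, 0, 0], "yaw": 0, "grip": 0}])

```text
clock: 10.55
position: [0.4981, -0.1976, 0.1049]
ee_rot: [0.001, 0.966, 0.257, 0.001]
contact_force: [0.2, -0.4, 2.6]
width: 0.0
gripper_force: 1.3
```

step_arm(increments=[{"dp": [0, 0, -0.02], "yaw": 0, "grip": 0}, {"dp": [0, 0, 0], "yaw": 0, "grip": 0}])

```text
clock: 10.8
position: [0.4982, -0.1976, 0.101]
ee_rot: [0.001, 0.966, 0.257, 0.001]
contact_force: [-0.0, -0.5, 5.9]
width: -0.0003
gripper_force: 3.0
```

step_arm(increments=[{"dp": [0, 0, -0.015], "yaw": 0, "grip": 0}, {"dp": [0, 0, 0], "yaw": 0, "grip": 0}])

```text
clock: 11.05
position: [0.4982, -0.1977, 0.1007]
ee_rot: [0.001, 0.966, 0.258, 0.001]
contact_force: [-4.0, 1.9, 24.5]
width: 0.0001
gripper_force: 11.8
```

Hard stop reached, so the reset is fully in. Now I'll retract and check.

step_arm(increments=[{"dp": [0, 0, 0.1], "yaw": 0, "grip": 0}, {"dp": [0, 0, 0.2], "yaw": 0, "grip": 0}, {"dp": [0, 0, 0.25], "yaw": 0, "grip": 0}, {"dp": [-0.2, 0, 0.15], "yaw": 0, "grip": 0}, {"dp": [0, 0, 0], "yaw": 0, "grip": 0}])

```text
clock: 11.68
position: [0.456, -0.197, 0.2393]
ee_rot: [0.001, 0.966, 0.257, 0.001]
contact_force: [0.9, 0.1, -0.6]
width: 0.0
gripper_force: 0.0
```

Run:
```python
from h import *
s=manip.get_state(); print(s['position'],s['contact_force'],s['clock'])
snap('scene','s5',crop=(200,130,440,290),s=3)
```

```text
[ 0.45602605 -0.19698297  0.23925863] [ 0.85238004  0.12739124 -0.62917895] 11.675
```

View pics/s5.png

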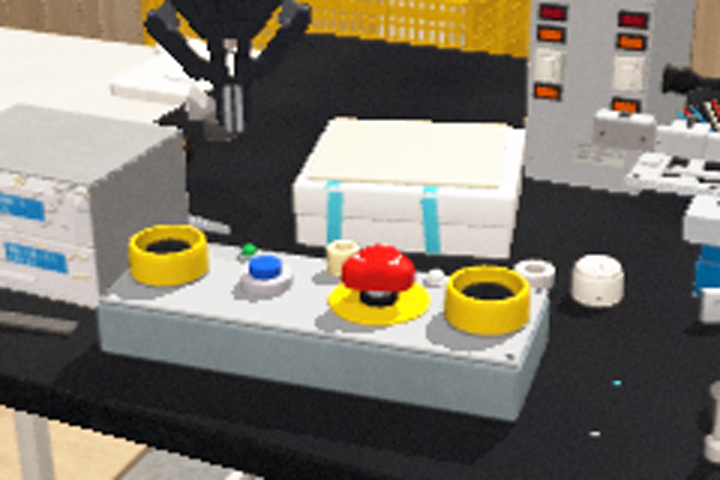

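The picture shows the red head out at (379,268) with its collar visible, the blue reset out at (265,266) and the bush still at (343,255). The arm is clear of everything.

```bash
python3 -c "
from rig import ticket; print(ticket.sign_off())"
```

```text
the job is handed in; nothing more can be done
None
```

The stop was pushed in and latched, turned clockwise until it sprang out, and the reset then pressed fully and released; I handed the job in at about 12 s, though two twist pushes landed off-line and one reached 20 N sideways, harder than "without forcing" suggests.

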